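# Load the roasting pan and latch the worktop oven

### The arm

A 6-joint arm with a two-finger parallel gripper is mounted at the origin on a cart in front of the work surface, level with it; the furniture and walls round the work are solid. World frame = base frame: x ahead of the robot, y to its left, z up, the work surface at z = 0. Lengths are in m, angles in degrees, forces in N, time in s.
With the tool pointing down it reaches from about 0.375 to 0.925 m from the base axis. Payload 5.7 kg.
Tool frame: the origin (TCP) lies where the fingers leave the gripper's body, on its centre line; the fingertips stand 73 mm ahead of it and the grasp point (between the pads) lies 54 mm ahead of it; z points along the fingers, y is the line along which they close (so a half turn about z gives the same grasp; the last joint's range is limited). The gripper opens to 85 mm and grips with 20 to 120 N. Pads are 22 mm wide; open, the fingers measure 114 mm over their backs; the gripper's body (76 mm by 85 mm) begins 54 mm behind the grasp point. The pads swing forward as they close: fully open they stand 13 mm farther back than shut.
Start: joints at [-78.73, 20.558, 86.54, -0, 72.909, -6.595], TCP at [0.184, -0.571, 0.304] pointing down, gripper open.
Joint ranges: [-170.27, 170.27], [-57.76, 135], [12.27, 136.19], [-55.21, 235.2], [11.17, 155.16], [-170.74, 170.74]. Speed limits (degrees/s): [136.94, 136.94, 180, 180, 180, 180].

### API

Orientations are given as [roll, pitch, yaw] about the fixed x, y, z axes, in that order (R = Rz(yaw) Ry(pitch) Rx(roll)).
In Python, from cell import ctrl, eyes, order gives the robot as it stands.
- The arm moves only by the shell command python3 -m inch 'ROWS' [FORCE]. ROWS is a JSON object of lists of equal length, an entry for each row: "claw": the closure, from -1 (fully open) to 1 (shut); "xyz": the shift along the tool's x, y, z in mm, a list of three; "dr": the turn, a rotation vector about the tool's x, y, z in rad, a list of three. In form: {"claw": [claw, ...], "xyz": [[x, y, z], ...], "dr": [[wx, wy, wz], ...]}. A call has 1 to 10 rows; each row is the pose to reach, as a shift and turn from the pose commanded when the call began, along the tool's axes at that moment; what a row does not reach only later rows make up. A row lasts 1/10 s, in which the tool goes at most 50 mm and 8.59 degrees, less where a joint would pass 70% of its speed; a pose out of reach is approached as far as the arm can. A call with a gripper value outside its range is refused whole. The fingers move at their own pace and stop on an object; FORCE is the grip in N (left out, the last holds). Time passes only in rows, so rows that repeat a pose let the fingers close. It gives the time, the measured TCP pose, the force, the opening and the grip force at its end, in the units of the state.
- ctrl.get_obs(): the state, without advancing time (a new reading comes with each control period).
- eyes.read_camera(name): name is "scene" or "top" or "wrist"; returns the picture (480x640x3 uint8, red, green, blue); there is no depth.
- eyes.camera_params(name): a dict with "intrinsics" (3x3 intrinsics, pixels), "pose" (4x4, takes a point from camera to world coordinates). Camera axes: x right, y up, looking along -z (the intrinsics and any distortion apply to the point x, -y, -z); pixel columns grow to the right and rows downward; lengths in m; the calibration is good to about 2 mm. A picture is of the moment at which its call begins: read the wrist's pose just before it. camera_params takes no time and is no camera call; for the wrist camera it gives the pose at the moment of the call.
- order.close_job(): hands the job in; it is judged then, once.
The state is a dict: "t": time; "joints": joint angles; "qvel": joint speeds; "joint_torque": joint torques, N m; "eef_pos": TCP position; "ee_rot": TCP orientation; "contact_force": force on the tool from outside, world axes, zero at the start; "torque": the same for the moment, N m; "opening": finger opening in m; "grip_force": force on a finger pad.
Only numpy, scipy, OpenCV 4.12 (cv2) and the standard library are available. Lean on these libraries where they do the work, as an engineer would, in place of code of your own. Each camera call takes 0.05 s, during which the arm holds its last target. There are 200 camera calls.

### The job

Set the garlic bulb down in the small oven's pulled-out roasting pan, slide the pan in until it is fully home, and then push the oven door shut until its sprung latch rides over the strike, snaps in and holds the door by itself. Press steadily and no harder than it needs: do not slam or force the door or the pan, do not drop the garlic, and leave the other things on the worktop where they stand.

Things in the scene. Friction and masses are not known exactly. Their poses are not given: they have to be found in the camera images.
- garlic: one white garlic bulb, 51 mm wide and 51 mm high, 20 to 35 g, standing loose on the worktop to the right of the oven; origin at the centre of its underside, z up. An onion and a lime stand near it and may have swapped places with it
- oven: compact aluminium worktop oven, fixed, 350 wide, 168 high; glass door hung at its left, control column with two knobs at its right (80 wide, its front flush with the shut door, 28 ahead of the front frame). Origin on the worktop under the middle of the front frame; x points into the oven, y to its left (hinge side), z up. Cavity opening: y -65 to +125, z 36 to 148 mm
- roast_pan (a joint): how far the steel roasting pan is pulled out, m: 0 fully home at its rear stop, grows as it comes out towards the robot (oven -x); starts 0.10 to 0.125 out, slides with 2 to 4 N of friction and stays where left. If not home it blocks the door. More than 40 N on it counts as forcing
- pan_floor (a point): centre of the pan's inner floor, 60.5 mm above the worktop; moves with the pan, axes as the oven's. Inside 160 mm along x, 165 mm along y, 79 mm deep (rim 140 mm above the worktop); only the part ahead of the oven's front frame is open from above
- pan_lip (a point): centre of the front face of the pan's stiff front lip; moves with the pan, axes as the oven's; the lip is 110 mm wide (y), 24 mm high (120 to 144 mm above the worktop) and faces the robot. Push here to slide the pan in; home, it stands 1 mm ahead of the front frame
- oven_door (a joint): opening angle of the door, rad: 0 shut and latched (within 0.012, as its strike is set), grows as the free right edge swings out towards the robot; starts 1.40 to 1.75, stays where left (light damped hinge). The bolt meets the strike at about 0.06, a rubber seal at 0.03: near the free edge this takes 12 to 20 N. Over 35 N there counts as forcing, over 1 rad/s between 0.35 and 0.08 as slamming
- latch_bolt (a joint): how far the sprung bolt is pressed into the door's free edge, m: 0 fully out, up to 0.007 while riding over the strike, 0 again once snapped in (also 0 while open). Past the catch only 2 to 3 mm at the edge remain before a hard buffer; catch and buffer lie up to 2 mm nearer or farther from oven to oven: feel for them. Let go too early and the seal springs the door ajar again
- door_hinge (a point): point on the door's vertical hinge axis (its left edge), 140 mm above the worktop, at mid thickness. The door runs 252 mm from this axis to its free edge, is 22 mm thick and 143 mm high (18 to 161 mm above the worktop)
- door_push (a point): point on the door's outer face, 195 mm from the hinge axis, 140 mm above the worktop: a good place to push. Moves with the door: x normal to the door, pointing from the outer face inwards, y along the door to the hinge, z up. The vertical bar handle is 226 mm from the hinge, stands 40 mm off the face and ends 120 mm above the worktop
- onion_a: brown onion, 61 mm wide, 68 mm high, loose bystander near the garlic; origin at the centre of its underside
- lime: green lime, 51 mm wide, 45 mm high, loose bystander near the garlic; origin at the centre of its underside
- onion_b: brown onion, 72 mm wide, 77 mm high, loose bystander left of the oven; origin at the centre of its underside
- tin: flat food tin, 86 mm wide, 40 mm high, loose bystander right of the oven; origin at the centre of its underside
- mug: blue and white mug, 78 mm wide, 92 mm high, loose bystander left of the oven; origin at the centre of its underside

How it is judged (in metres and radians):
On the way, in this order (a step that is already met when the one before it is completed fails the run):
1. the garlic lies in the pan, let go, while the pan is still pulled out and the door open (x of garlic in the frame of pan_floor between -0.08 and 0.08 m and y of garlic in the frame of pan_floor between -0.082 and 0.082 m and z of garlic in the frame of pan_floor between -0.01 and 0.055 m and value of joint roast_pan above 0.07 m and value of joint oven_door above 0.9 rad and contact force between the fingers and garlic below 0.2 N), for 0.2 s.
2. the pan is fully home with the garlic in it, before the door is shut (x of garlic in the frame of pan_floor between -0.08 and 0.08 m and y of garlic in the frame of pan_floor between -0.082 and 0.082 m and z of garlic in the frame of pan_floor between -0.01 and 0.055 m and value of joint roast_pan below 0.006 m and value of joint oven_door above 0.2 rad), for 0.2 s.
3. the door is shut and the latch has snapped in (value of joint oven_door below 0.02 rad and value of joint latch_bolt below 0.0025 m), for 0.2 s.
At the end, for the whole second after the job is handed in: The garlic rests inside the roasting pan (no higher than its rim), the pan is home to within 6 mm, the door is shut to within 0.02 rad (5 mm at its edge) and the latch bolt is out behind the strike (within 2.5 mm of fully out), so the door stays shut with nothing touching it (all of step 3 and x of garlic in the frame of pan_floor between -0.08 and 0.08 m and y of garlic in the frame of pan_floor between -0.082 and 0.082 m and z of garlic in the frame of pan_floor between -0.01 and 0.055 m and value of joint roast_pan below 0.006 m and linear speed of garlic below 0.03 m/s).
It fails at once if the door is pressed with more than 35 N as it shuts (last 0.15 rad) (value of joint oven_door below 0.15 rad and contact force between any of the fingers, the arm and oven_door above 35 N).
It fails at once if the pan is pushed with more than 40 N (contact force between any of the fingers, the arm and roast_pan above 40 N).
It fails at once if the door is slammed: swung faster than 1 rad/s as it nears the strike (value of joint oven_door between 0.08 and 0.35 rad and velocity of joint oven_door below -1 rad/s).
It fails at once if the garlic is dropped: falls freely faster than 0.9 m/s (about 40 mm) (linear speed of garlic above 0.9 m/s and contact force between the fingers and garlic below 0.05 N).
It fails at once if an onion, the lime, the tin or the mug is moved by more than 30 mm (distance of any of onion_a, onion_b, lime, tin, mug from where it was at the start of the episode above 0.03 m).
It also fails if it takes over 72 s, if anything falls off the work surface, if the arm or the gripper's body presses on something with over 40 N, if the wrist force passes 120 N, or if a joint passes its speed limit or range.

## Working session

There is one attempt and no reset: what is moved stays moved. The work goes in short steps, Python scripts to look and compute and a shell command to move; the robot and the scene stay as the last step left them, time stands still between calls to the robot, and variables do not carry over. Pictures are saved under pics/ and viewed, at most 10 in all, crops included, and the job is handed in when it is done.

```bash
mkdir -p pics; ls
python3 - <<'E'
from cell import ctrl,eyes,order
import cv2,numpy as np
a=eyes.read_camera("scene");b=eyes.read_camera("top")
for n,i in(("scene",a),("top",b)):
    cv2.imwrite(f"pics/{n}0.png",i[:,:,::-1]);p=eyes.camera_params(n);print(n,np.round(p["intrinsics"],1).tolist(),np.round(p["pose"],3).tolist(), [k for k in p])
print(ctrl.get_obs())
E
```

```text
pics
scene [[594.2, 0.0, 322.0], [0.0, 594.2, 243.0], [0.0, 0.0, 1.0]] [[-0.622, 0.519, -0.586, -0.285], [-0.783, -0.391, 0.484, 0.674], [0.022, 0.76, 0.65, 1.038], [0.0, 0.0, 0.0, 1.0]] ['intrinsics', 'pose']
top [[614.8, 0.0, 317.7], [0.0, 614.8, 243.0], [0.0, 0.0, 1.0]] [[-0.008, 0.988, -0.153, 0.318], [-0.997, 0.003, 0.072, 0.114], [0.071, 0.153, 0.986, 1.506], [0.0, 0.0, 0.0, 1.0]] ['intrinsics', 'pose']
{'t': 0.1, 'joints': array([-7.87318501e+01,  2.05963767e+01,  8.65911257e+01,  5.56785363e-04,
        7.29098236e+01, -6.59426995e+00]), 'qvel': array([ 0.08877054, -0.09991502, -0.14177631,  0.01449859,  0.12452486,
       -0.06893923]), 'joint_torque': array([-1.36134713e-03, -5.28655601e+01, -2.79350352e+01, -3.69487470e-04,
        4.98995083e-03, -2.73259815e-07]), 'eef_pos': array([ 0.18394488, -0.57060232,  0.30312189]), 'ee_rot': array([-1.79903379e+02, -1.17051059e-02,  1.78622459e+01]), 'contact_force': array([0.35130988, 0.33254697, 0.31170206]), 'torque': array([-0.00606173, -0.00782377,  0.01004345]), 'grip_force': 0.0, 'opening': 0.085402550863325}
```

View pics/scene0.png

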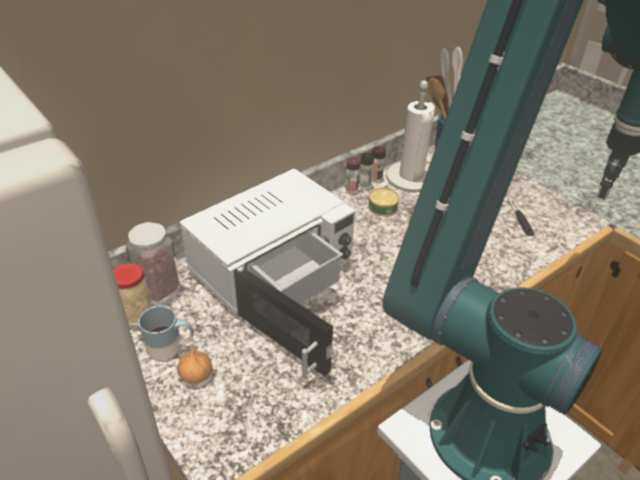

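View pics/top0.png

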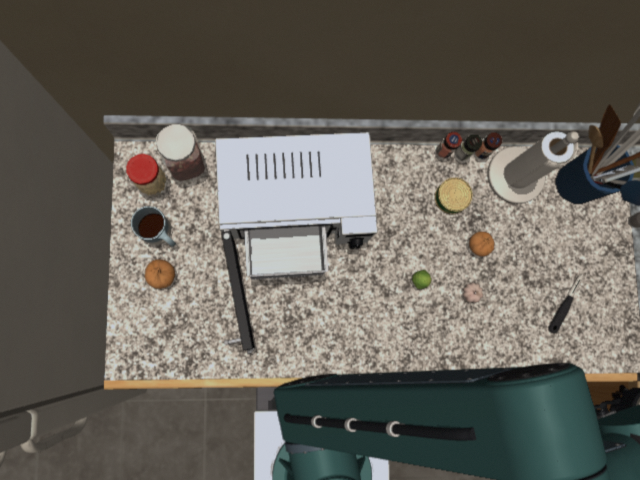

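The top view shows the garlic at (473,293), lime (421,280), onion_a (482,244) and the tin (454,196). The pan is around (288,250), and the door runs from about (230,235) to (247,348). I'll enlarge the oven to pick its corners.

```bash
cat > h.py <<'E'
import numpy as np,cv2
from cell import ctrl,eyes,order
def ray(cam,u,v,p=None):
    p=p or eyes.camera_params(cam);K=p["intrinsics"];T=np.array(p["pose"])
    d=np.linalg.inv(K)@[u,v,1.];d=T[:3,:3]@[d[0],-d[1],-d[2]];return T[:3,3],d
def at(cam,u,v,z,p=None):
    o,d=ray(cam,u,v,p);return o+d*(z-o[2])/d[2]
def proj(cam,X,p=None):
    p=p or eyes.camera_params(cam);T=np.linalg.inv(p["pose"]);c=T[:3,:3]@X+T[:3,3]
    q=p["intrinsics"]@[c[0],-c[1],-c[2]];return q[:2]/q[2]
E
python3 - <<'E'
from h import *
i=cv2.imread("pics/top0.png")[120:360,200:390]
cv2.imwrite("pics/crop1.png",cv2.resize(i,(475,600),interpolation=cv2.INTER_CUBIC))
for n,u,v,z in [("garlic",473,293,.025),("lime",421,280,.022),("oniona",482,244,.034),("tin",454,196,.04),("mug",150,225,.09),("onionb",160,274,.04)]:print(n,at("top",u,v,z).round(3))
E
```

```text
garlic [ 0.425 -0.375  0.025]
lime [ 0.458 -0.248  0.022]
oniona [ 0.546 -0.401  0.034]
tin [ 0.665 -0.334  0.04 ]
mug [0.579 0.398 0.09 ]
onionb [0.471 0.381 0.04 ]
```

View pics/crop1.png

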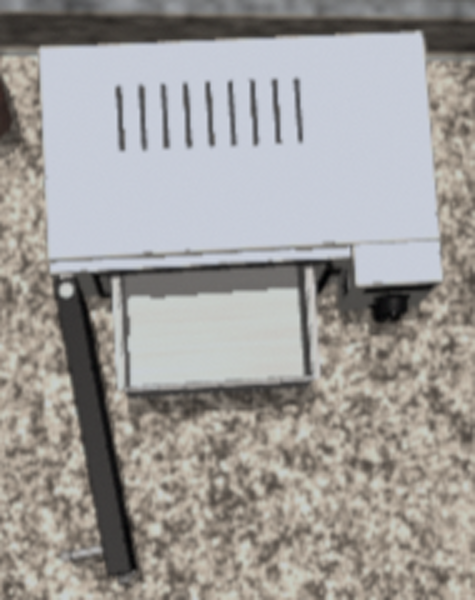

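The crop shows the roof corners at (50,262) and (440,241) for the front, and (40,47) and (423,33) for the back. The hinge is at (66,290), the door end near (108–133,572), and the pan's front lip runs (123,390)–(313,381).

```bash
python3 - <<'E'
from h import *
c=lambda u,v,z:at("top",u/2.5+200,v/2.5+120,z)
FL,FR,BL,BR=[c(*q,.168) for q in((50,262),(440,241),(40,47),(423,33))]
print("corners",*[q.round(3) for q in(FL,FR,BL,BR)],np.linalg.norm(FL-FR),np.linalg.norm(BL-BR))
y=FL-FR;y/=np.linalg.norm(y);yaw=np.arctan2(-y[0],y[1]);y2=BL-BR;print("yaw",np.degrees(yaw),np.degrees(np.arctan2(-y2[0],y2[1])))
O=(FL+FR)/2;O[2]=0;x=np.array([np.cos(yaw),np.sin(yaw),0]);y=np.array([-x[1],x[0],0])
def o(P):return np.round([(P-O)@x,(P-O)@y,P[2]],3)
print("O",O.round(3))
for n,u,v,z in[("hinge",66,290,.161),("dLend",108,575,.161),("dRend",133,568,.161),("dL0",62,295,.161),("dR0",80,290,.161),("lipL",123,390,.142),("lipR",313,381,.142),("rimL",113,280,.14),("rimR",313,265,.14)]:
    P=c(u,v,z);print(n,P.round(3),o(P))
E
python3 -m inch '{"claw":[-1],"xyz":[[0,0,0]],"dr":[[0,0,0]]}'
```

```text
corners [0.566 0.231 0.168] [ 0.587 -0.115  0.168] [0.762 0.243 0.168] [ 0.78  -0.104  0.168] 0.3464958525772546 0.3471340588486272
yaw 3.439422411618794 3.0740036030981797
O [0.576 0.058 0.   ]
hinge [0.542 0.217 0.161] [-0.024  0.161  0.161]
dLend [0.295 0.178 0.161] [-0.274  0.137  0.161]
dRend [0.3   0.157 0.161] [-0.269  0.115  0.161]
dL0 [0.538 0.221 0.161] [-0.029  0.165  0.161]
dR0 [0.542 0.205 0.161] [-0.025  0.149  0.161]
lipL [0.456 0.167 0.142] [-0.114  0.116  0.142]
lipR [ 0.464 -0.002  0.142] [-0.116 -0.053  0.142]
rimL [0.555 0.177 0.14 ] [-0.014  0.12   0.14 ]
rimR [ 0.57  -0.003  0.14 ] [-0.01 -0.06  0.14]
t: 0.2
eef_pos: [0.184, -0.5707, 0.3033]
ee_rot: [-179.9, -0.0, 17.9]
contact_force: [0.1, 0.6, -0.1]
opening: 0.0852
grip_force: 0.0
```

```bash
cat >> h.py <<'E'
from scipy.spatial.transform import Rotation as R
def shift(target,rpy=None):
    s=ctrl.get_obs();r=R.from_euler("xyz",s["ee_rot"],degrees=True)
    d=r.inv().apply(np.array(target)-s["eef_pos"])*1000
    dr=np.zeros(3) if rpy is None else (r.inv()*R.from_euler("xyz",rpy,degrees=True)).as_rotvec()
    print("xyz",d.round(1),"dr",dr.round(3));return d,dr
def look(n):
    p=eyes.camera_params("wrist");i=eyes.read_camera("wrist")
    np.savez(f"pics/{n}.npz",K=p["intrinsics"],T=p["pose"]);cv2.imwrite(f"pics/{n}.png",i[:,:,::-1])
def wp(n):
    z=np.load(f"pics/{n}.npz");return {"intrinsics":z["K"],"pose":z["T"]}
E
python3 -c "
from h import *
shift([.425,-.375,.26],[180,0,3.4])"
```

```text
xyz [ 289.4 -112.3   43.5] dr [-0.001  0.     0.252]
```

```bash
python3 -m inch '{"claw":[-1,-1,-1,-1,-1,-1,-1,-1,-1,-1],"xyz":[[30,-12,5],[62,-24,9],[95,-37,14],[130,-50,20],[165,-64,25],[200,-78,30],[232,-90,35],[262,-102,40],[289,-112,43],[289,-112,43]],"dr":[[0,0,0.03],[0,0,0.06],[0,0,0.09],[0,0,0.12],[0,0,0.15],[0,0,0.18],[0,0,0.21],[0,0,0.24],[0,0,0.252],[0,0,0.252]]}'; python3 -c "
from h import *
look('w1')"
```

```text
t: 1.2
eef_pos: [0.4268, -0.3733, 0.2603]
ee_rot: [-179.9, -0.0, 3.6]
contact_force: [-0.8, -0.1, -0.6]
opening: 0.0855
grip_force: 0.0
```

View pics/w1.png

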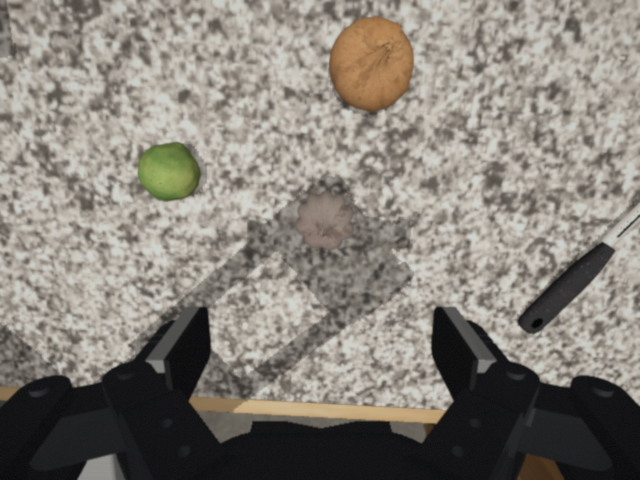

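The garlic is in the middle at (325,221), lime at (169,171) and onion at (372,64), all well clear of the fingers.

```bash
python3 -c "
from h import *
P=at('wrist',325,221,.025,wp('w1'));print(P)
print(at('wrist',169,171,.022,wp('w1')))
shift([P[0],P[1],.083],[180,0,3.4])"
```

```text
[ 0.42658376 -0.37679997  0.025     ]
[ 0.45926793 -0.24855998  0.022     ]
xyz [  0.9   2.4 177.5] dr [-0.001  0.     0.003]
```

```bash
python3 -m inch '{"claw":[-1,-1,-1,-1,-1,-1,-1,-1],"xyz":[[0,1,30],[1,2,60],[1,2.4,90],[1,2.4,120],[1,2.4,145],[1,2.4,165],[1,2.4,180],[1,2.4,180]],"dr":[[0,0,0],[0,0,0],[0,0,0],[0,0,0],[0,0,0],[0,0,0],[0,0,0],[0,0,0]]}'; python3 -m inch '{"claw":[0,0.2,0.4,0.5,0.5,0.5],"xyz":[[0,0,0],[0,0,0],[0,0,0],[0,0,0],[0,0,0],[0,0,0]],"dr":[[0,0,0],[0,0,0],[0,0,0],[0,0,0],[0,0,0],[0,0,0]]}' 25
```

```text
t: 2.05
eef_pos: [0.4241, -0.378, 0.079]
ee_rot: [-179.8, 0.2, 3.4]
contact_force: [-0.3, 0.3, 0.4]
opening: 0.0855
grip_force: 0.0
t: 2.65
eef_pos: [0.4263, -0.379, 0.0824]
ee_rot: [179.9, -0.1, 3.4]
contact_force: [-1.6, -1.3, 6.7]
opening: 0.0476
grip_force: 25.2
```

```bash
python3 -m inch '{"claw":[0.5,0.5,0.5,0.5,0.5,0.5],"xyz":[[0,0,-15],[0,0,-50],[0,0,-100],[0,0,-150],[0,0,-200],[0,0,-200]],"dr":[[0,0,0],[0,0,0],[0,0,0],[0,0,0],[0,0,0],[0,0,0]]}'; python3 -c "
from h import *
s=ctrl.get_obs();r=R.from_euler('xyz',s['ee_rot'],degrees=True)
print('cam in tool',r.inv().apply(np.array(eyes.camera_params('wrist')['pose'])[:3,3]-s['eef_pos']),s['joints'].round(1))
shift([.514,.0855,.27],[180,0,3.4])"
```

```text
t: 3.25
eef_pos: [0.4286, -0.381, 0.2892]
ee_rot: [179.3, -0.5, 3.4]
contact_force: [0.9, -1.4, -0.9]
opening: 0.0475
grip_force: 26.0
cam in tool [ 0.07182028  0.0003254  -0.06930194] [-48.5  18.8  91.5   0.   68.8  38. ]
xyz [ 113.1 -460.8   14.9] dr [ 0.012 -0.009  0.001]
```

```bash
python3 -m inch '{"claw":[0.5,0.5,0.5,0.5,0.5,0.5,0.5,0.5,0.5,0.5],"xyz":[[3,-10,0],[8,-35,0],[16,-70,0],[25,-105,0],[35,-140,0],[44,-175,0],[52,-210,0],[60,-245,0],[69,-280,0],[77,-315,0]],"dr":[[0,0,0],[0,0,0],[0,0,0],[0,0,0],[0,0,0],[0,0,0],[0,0,0],[0,0,0],[0,0,0],[0,0,0]]}';  python3 -m inch '{"claw":[0.5,0.5,0.5,0.5,0.5,0.5,0.5],"xyz":[[9,-35,0],[18,-70,0],[26,-105,0],[32,-130,0],[36,-145,0],[36,-145,0],[36,-145,0]],"dr":[[0,0,0],[0,0,0],[0,0,0],[0,0,0],[0,0,0],[0,0,0],[0,0,0]]}'; python3 -c "
from h import *
look('w2')
p=wp('w2');O=np.array([.576,.058,0]);a=np.radians(3.4);x=np.array([np.cos(a),np.sin(a),0]);y=np.array([-x[1],x[0],0])
for q in [(-.115,.116,.142),(-.115,-.053,.142),(0,-.053,.14),(0,.116,.14)]:print(proj('wrist',O+x*q[0]+y*q[1]+[0,0,q[2]],p).round())
shift(O+x*-.06+y*.031+[0,0,.27],[180,0,3.4])"
```

```text
t: 4.25
eef_pos: [0.4824, -0.0566, 0.279]
ee_rot: [-179.9, 0.2, 3.4]
contact_force: [1.2, 0.3, -0.1]
opening: 0.0475
grip_force: 26.0
t: 4.95
eef_pos: [0.5104, 0.0876, 0.28]
ee_rot: [180.0, 0.1, 3.5]
contact_force: [-0.3, 0.2, -0.4]
opening: 0.0474
grip_force: 26.0
[187. 336.]
[459. 337.]
[481. 145.]
[167. 145.]
xyz [ 3.7  2.  10.2] dr [0.    0.002 0.   ]
```

View pics/w2.png

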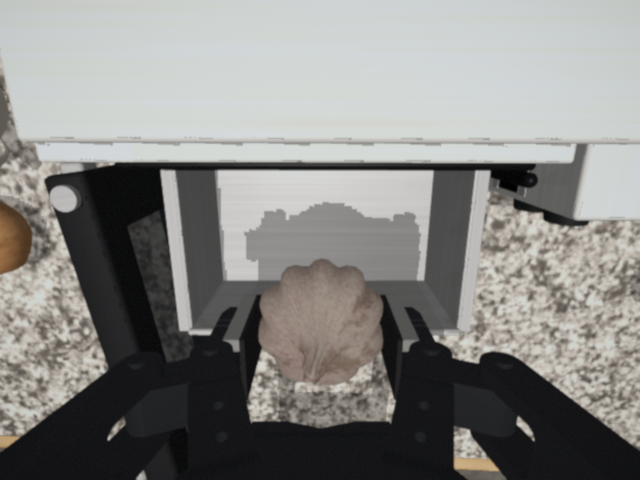

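The pan mouth is seen under the garlic: lip corners at (187,332) and (468,330), roof front edge at row ~141, hinge cap at (66,198). That agrees with the top view to a few mm. I'll refine from these.

```bash
python3 -c "
from h import *
p=wp('w2');O=np.array([.576,.058,0]);a=np.radians(3.4);x=np.array([np.cos(a),np.sin(a),0]);y=np.array([-x[1],x[0],0])
for n,u,v,z in[('roof L',40,142,.168),('roof R',575,142,.168),('bezel bottom',300,161,.148),('hinge',66,198,.161),('lipL',187,332,.144),('lipR',468,330,.144),('rimLo',163,172,.14),('rimRo',490,172,.14),('fl',222,282,.0605),('fr',427,282,.0605)]:
  P=at('wrist',u,v,z,p);print(n,P.round(3),((P-O)@x).round(4),((P-O)@y).round(4))
shift(O+x*-.058+y*.029+[0,0,.15],[180,0,3.4])
"
```

```text
roof L [0.569 0.221 0.168] 0.0024 0.1636
roof R [ 0.584 -0.027  0.168] 0.0026 -0.085
bezel bottom [0.566 0.101 0.148] -0.0078 0.044
hinge [0.541 0.218 0.161] -0.0251 0.1613
lipL [0.459 0.166 0.144] -0.1108 0.1148
lipR [ 0.47  -0.005  0.144] -0.1092 -0.057
rimLo [0.555 0.177 0.14 ] -0.0144 0.1196
rimRo [ 0.565 -0.002  0.14 ] -0.0142 -0.0598
fl [0.457 0.166 0.06 ] -0.1128 0.1145
fr [ 0.467 -0.003  0.06 ] -0.1126 -0.0548
xyz [  5.9   3.9 130.2] dr [0.    0.002 0.   ]
```

```bash
python3 -m inch '{"claw":[0.5,0.5,0.5,0.5,0.5,0.5,0.5,0.5],"xyz":[[1,4,10],[1,4,35],[1,4,65],[1,4,90],[1,4,110],[1,4,122],[1,4,128],[1,4,128]],"dr":[[0,0,0],[0,0,0],[0,0,0],[0,0,0],[0,0,0],[0,0,0],[0,0,0],[0,0,0]]}'; python3 -m inch '{"claw":[0.5,0.5,0.5,0.5],"xyz":[[0,0,1],[0,0,2],[0,0,3],[0,0,3]],"dr":[[0,0,0],[0,0,0],[0,0,0],[0,0,0]]}'
```

```text
t: 5.8
eef_pos: [0.5122, 0.0834, 0.1524]
ee_rot: [-180.0, 0.1, 3.4]
contact_force: [0.6, -0.8, 0.1]
opening: 0.0477
grip_force: 26.0
t: 6.2
eef_pos: [0.5127, 0.0839, 0.1503]
ee_rot: [-180.0, -0.0, 3.4]
contact_force: [0.2, -0.3, 0.2]
opening: 0.0476
grip_force: 26.0
```

```bash
python3 -m inch '{"claw":[0.5,0.5,0.5,0.5,0.5,0.5],"xyz":[[0,0,1],[0,0,2],[0,0,3],[0,0,4],[0,0,5],[0,0,5]],"dr":[[0,0,0],[0,0,0],[0,0,0],[0,0,0],[0,0,0],[0,0,0]]}'; python3 -m inch '{"claw":[0.5,0.5,0.5],"xyz":[[0,0,1],[0,0,2],[0,0,2]],"dr":[[0,0,0],[0,0,0],[0,0,0]]}'
```

```text
t: 6.8
eef_pos: [0.5123, 0.0839, 0.1447]
ee_rot: [-180.0, 0.0, 3.4]
contact_force: [0.9, 1.3, -0.5]
opening: 0.0473
grip_force: 26.0
t: 7.1
eef_pos: [0.5125, 0.0839, 0.1429]
ee_rot: [-180.0, -0.0, 3.4]
contact_force: [0.2, -0.6, -0.5]
opening: 0.0475
grip_force: 26.0
```

```bash
python3 -m inch '{"claw":[0.5,0.3,0.1,-0.2,-0.6,-0.8,-0.8,-0.8],"xyz":[[0,0,1],[0,0,1],[0,0,1],[0,0,1],[0,0,1],[0,0,1],[0,0,1],[0,0,1]],"dr":[[0,0,0],[0,0,0],[0,0,0],[0,0,0],[0,0,0],[0,0,0],[0,0,0],[0,0,0]]}'; python3 -m inch '{"claw":[-0.8,-0.8,-0.8,-0.8,-0.8,-0.8,-0.8],"xyz":[[0,0,-8],[0,0,-25],[0,0,-55],[0,0,-90],[0,0,-125],[0,0,-150],[0,0,-150]],"dr":[[0,0,0],[0,0,0],[0,0,0],[0,0,0],[0,0,0],[0,0,0],[0,0,0]]}';  python3 -c "
from h import *
look('w3')"
```

```text
t: 7.9
eef_pos: [0.5124, 0.0839, 0.1418]
ee_rot: [-180.0, 0.0, 3.4]
contact_force: [-0.1, 0.5, 0.1]
opening: 0.0766
grip_force: 0.0
t: 8.6
eef_pos: [0.5145, 0.084, 0.2963]
ee_rot: [180.0, -0.5, 3.4]
contact_force: [1.0, -0.3, 0.6]
opening: 0.0767
grip_force: 0.0
```

View pics/w3.png

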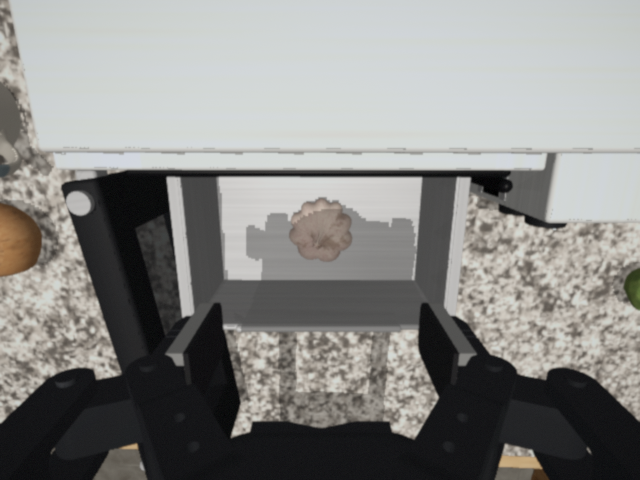

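The garlic rests upright on the pan floor at (321,230), released, with the pan still out. Next I close the fingers and go to the front of the lip.

```bash
python3 -c "
from h import *
O=np.array([.576,.058,0]);a=np.radians(3.4);x=np.array([np.cos(a),np.sin(a),0]);y=np.array([-x[1],x[0],0])
shift(O+x*-.15+y*.029+[0,0,.195],[180,0,3.4])
"
```

```text
xyz [-89.6   0.5  98.7] dr [ 0.    -0.005  0.   ]
```

```bash
python3 -m inch '{"claw":[0,1,1,1,1,1,1,1,1,1],"xyz":[[-20,0,0],[-50,0,0],[-80,0,0],[-90,0,0],[-90,0,20],[-90,0,50],[-90,0,75],[-90,0,92],[-90,0,99],[-90,0,99]],"dr":[[0,0,0],[0,0,0],[0,0,0],[0,0,0],[0,0,0],[0,0,0],[0,0,0],[0,0,0],[0,0,0],[0,0,0]]}'; python3 -m inch '{"claw":[1,1,1,1,1,1,1,1,1,1],"xyz":[[4,0,0],[8,0,0],[12,0,0],[15,0,0],[18,0,0],[21,0,0],[24,0,0],[27,0,0],[30,0,0],[33,0,0]],"dr":[[0,0,0],[0,0,0],[0,0,0],[0,0,0],[0,0,0],[0,0,0],[0,0,0],[0,0,0],[0,0,0],[0,0,0]]}'
```

```text
t: 9.65
eef_pos: [0.4222, 0.0784, 0.1919]
ee_rot: [-180.0, 0.1, 3.4]
contact_force: [-0.3, -0.8, 0.3]
opening: 0.0003
grip_force: 0.0
t: 10.65
eef_pos: [0.4549, 0.0804, 0.1927]
ee_rot: [-180.0, 0.1, 3.4]
contact_force: [-2.8, 0.2, 1.5]
opening: -0.0001
grip_force: 1.4
```

```bash
python3 -m inch '{"claw":[1,1,1,1,1,1,1,1,1,1],"xyz":[[4,0,0],[9,0,0],[16,0,0],[24,0,0],[32,0,0],[40,0,0],[48,0,0],[56,0,0],[63,0,0],[69,0,0]],"dr":[[0,0,0],[0,0,0],[0,0,0],[0,0,0],[0,0,0],[0,0,0],[0,0,0],[0,0,0],[0,0,0],[0,0,0]]}'; python3 -m inch '{"claw":[1,1,1,1,1,1,1,1,1,1],"xyz":[[4,0,0],[8,0,0],[12,0,0],[15,0,0],[18,0,0],[21,0,0],[24,0,0],[26,0,0],[28,0,0],[30,0,0]],"dr":[[0,0,0],[0,0,0],[0,0,0],[0,0,0],[0,0,0],[0,0,0],[0,0,0],[0,0,0],[0,0,0],[0,0,0]]}'
```

```text
t: 11.65
eef_pos: [0.5251, 0.0846, 0.1928]
ee_rot: [-180.0, 0.0, 3.4]
contact_force: [-3.1, -0.3, -1.8]
opening: 0.0
grip_force: 1.5
t: 12.65
eef_pos: [0.5545, 0.0864, 0.193]
ee_rot: [-180.0, -0.0, 3.4]
contact_force: [-3.1, -1.4, -1.2]
opening: 0.0001
grip_force: 1.3
```

```bash
python3 -m inch '{"claw":[1,1,1,1,1],"xyz":[[1,0,0],[2,0,0],[3,0,0],[4,0,0],[5,0,0]],"dr":[[0,0,0],[0,0,0],[0,0,0],[0,0,0],[0,0,0]]}'; python3 -m inch '{"claw":[1,1],"xyz":[[1,0,0],[2,0,0]],"dr":[[0,0,0],[0,0,0]]}';python3 -m inch '{"claw":[1,1],"xyz":[[0.5,0,0],[1,0,0]],"dr":[[0,0,0],[0,0,0]]}'
```

```text
t: 13.15
eef_pos: [0.5558, 0.0865, 0.1929]
ee_rot: [180.0, 0.4, 3.4]
contact_force: [-14.7, -2.7, 11.5]
opening: -0.0001
grip_force: 7.6
t: 13.35
eef_pos: [0.556, 0.0866, 0.1926]
ee_rot: [180.0, 0.7, 3.4]
contact_force: [-19.1, -2.3, 13.3]
opening: 0.0004
grip_force: 9.7
t: 13.55
eef_pos: [0.5561, 0.0866, 0.1925]
ee_rot: [180.0, 0.8, 3.4]
contact_force: [-20.4, -2.5, 16.5]
opening: 0.0001
grip_force: 10.6
```

```bash
python3 -m inch '{"claw":[1,1,1,1,1,1,1,1],"xyz":[[-4,0,0],[-15,0,0],[-35,0,0],[-60,0,0],[-80,0,-10],[-90,0,-30],[-90,0,-50],[-90,0,-50]],"dr":[[0,0,0],[0,0,0],[0,0,0],[0,0,0],[0,0,0],[0,0,0],[0,0,0],[0,0,0]]}';  python3 -c "
from h import *
look('w4')
p=wp('w4');O=np.array([.576,.058,0]);a=np.radians(3.4);x=np.array([np.cos(a),np.sin(a),0]);y=np.array([-x[1],x[0],0])
for q in [(0,.03,.168),(0,.03,.148),(-.001,.03,.144),(-.001,.085,.144),(-.001,-.025,.144),(-.007,.03,.144)]:print(q,proj('wrist',O+x*q[0]+y*q[1]+[0,0,q[2]],p).round(1))
"
```

```text
t: 14.35
eef_pos: [0.4748, 0.0817, 0.2459]
ee_rot: [-180.0, -0.5, 3.4]
contact_force: [0.2, -1.0, -0.0]
opening: -0.0003
grip_force: 0.0
(0, 0.03, 0.168) [318.9  50.5]
(0, 0.03, 0.148) [319.1  60.9]
(-0.001, 0.03, 0.144) [319.2  65.3]
(-0.001, 0.085, 0.144) [187.6  65.3]
(-0.001, -0.025, 0.144) [450.9  65.3]
(-0.007, 0.03, 0.144) [319.2  80.8]
```

View pics/w4.png

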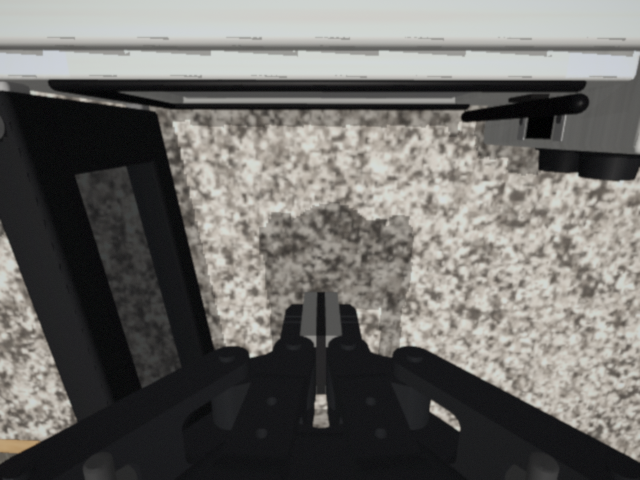

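```bash
python3 -c "
from h import *
i=cv2.imread('pics/w4.png')[20:140,130:530]
cv2.imwrite('pics/crop4.png',cv2.resize(i,(800,600),interpolation=cv2.INTER_NEAREST))
"
```

```text
(no output)
```

View pics/crop4.png

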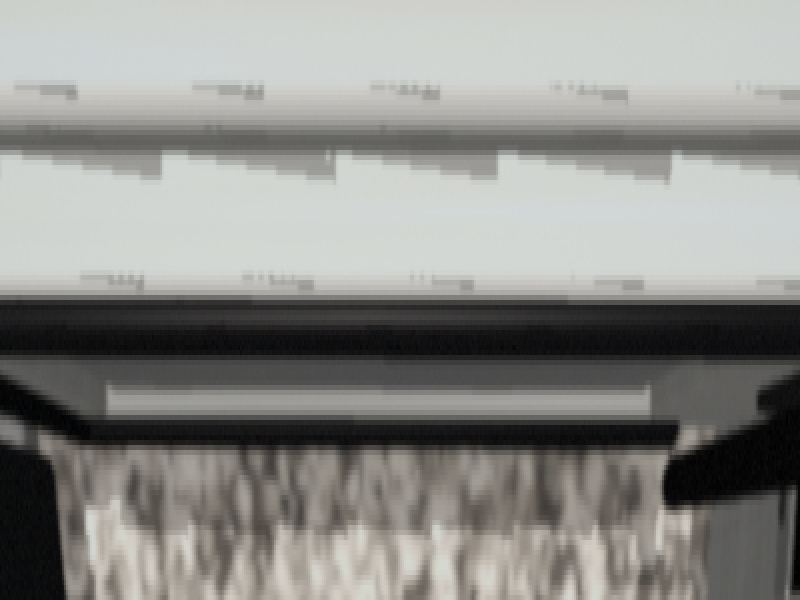

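```bash
python3 -c "
from h import *
p=wp('w4');O=np.array([.576,.058,0]);a=np.radians(3.4);x=np.array([np.cos(a),np.sin(a),0]);y=np.array([-x[1],x[0],0])
for d in (-.008,-.012,-.016):
  for z in (.168,.148,.144,.12,.06,.036,.018): print(d,z,[proj('wrist',O+x*d+y*q+[0,0,z],p).round(1).tolist() for q in (.029+.055,.029-.055)])
print(p['pose'].round(3))
"
```

```text
-0.008 0.168 [[169.7, 74.9], [473.8, 74.9]]
-0.008 0.148 [[188.4, 82.1], [454.9, 82.1]]
-0.008 0.144 [[191.5, 83.3], [451.6, 83.4]]
-0.008 0.12 [[207.9, 89.7], [435.1, 89.7]]
-0.008 0.06 [[235.0, 100.2], [407.6, 100.2]]
-0.008 0.036 [[242.5, 103.1], [400.0, 103.1]]
-0.008 0.018 [[247.3, 104.9], [395.1, 105.0]]
-0.012 0.168 [[170.9, 86.8], [472.5, 86.8]]
-0.012 0.148 [[189.3, 92.5], [453.9, 92.5]]
-0.012 0.144 [[192.4, 93.5], [450.7, 93.5]]
-0.012 0.12 [[208.5, 98.5], [434.4, 98.5]]
-0.012 0.06 [[235.4, 106.8], [407.2, 106.8]]
-0.012 0.036 [[242.8, 109.1], [399.7, 109.2]]
-0.012 0.018 [[247.6, 110.6], [394.8, 110.6]]
-0.016 0.168 [[172.1, 98.5], [471.3, 98.5]]
-0.016 0.148 [[190.2, 102.7], [453.0, 102.7]]
-0.016 0.144 [[193.3, 103.4], [449.8, 103.5]]
-0.016 0.12 [[209.2, 107.2], [433.7, 107.2]]
-0.016 0.06 [[235.7, 113.4], [406.8, 113.4]]
-0.016 0.036 [[243.1, 115.2], [399.4, 115.2]]
-0.016 0.018 [[247.9, 116.3], [394.6, 116.3]]
[[ 0.059  0.959  0.277  0.546]
 [-0.998  0.057  0.016  0.086]
 [-0.001 -0.278  0.961  0.316]
 [ 0.     0.     0.     1.   ]]
```

The lip is hidden behind the top seal, with the lower sill visible at rows 97–103. So the pan is home against its stop, which also matches the geometry (frame at −8 mm in my frame, hinge at −25 mm). Next: plan the door arc.

```bash
cat >> h.py <<'E'
H=np.array([.5415,.2175]);Y=3.4
def P(th,off=0):
    a=np.radians(Y-th);n=np.array([np.cos(a),np.sin(a)]);u=np.array([n[1],-n[0]])
    t=np.radians(th);d=.011*abs(np.cos(t))+.0145*abs(np.sin(t))
    return H+.195*u-n*(.011+d+off)
E
python3 -c "
from h import *
q=P(82,.025);print(q,P(82),P(0));shift([q[0],q[1],.285],[180,0,Y]);shift([q[0],q[1],.203],[180,0,Y])
r=R.from_euler('xyz',[180,0,Y],degrees=True).inv()
for th in list(range(82,-1,-3)):print(th,r.apply([*(P(th)-q),0]).round(3)[:2]*1000)
print(ctrl.get_obs()['joints'].round(0))
"
```

```text
[0.34009072 0.22982289] [0.34503216 0.20531611] [0.53110347 0.02153849]
xyz [-124.9 -155.9  -41.1] dr [-0.    -0.006  0.   ]
xyz [-125.4 -155.9   40.9] dr [-0.    -0.006  0.   ]
82 [ 3. 25.]
79 [ 4. 35.]
76 [ 4. 45.]
73 [ 6. 54.]
70 [ 7. 64.]
67 [10. 74.]
64 [12. 84.]
61 [16. 93.]
58 [ 20. 103.]
55 [ 24. 112.]
52 [ 29. 121.]
49 [ 34. 130.]
46 [ 40. 139.]
43 [ 46. 147.]
40 [ 53. 155.]
37 [ 60. 163.]
34 [ 68. 170.]
31 [ 76. 177.]
28 [ 84. 184.]
25 [ 93. 190.]
22 [103. 195.]
19 [112. 200.]
16 [122. 205.]
13 [132. 209.]
10 [142. 212.]
7 [153. 215.]
4 [164. 217.]
1 [175. 219.]
[  2.  15. 105.   0.  60.  88.]
```

```bash
python3 -m inch '{"claw":[1,1,1,1,1,1,1,1,1,1],"xyz":[[0,0,-20],[-20,-15,-41],[-45,-50,-41],[-70,-85,-41],[-95,-115,-41],[-112,-138,-41],[-125,-156,-41],[-125,-156,-41],[-125,-156,-25],[-125,-156,0]],"dr":[[0,0,0],[0,0,0],[0,0,0],[0,0,0],[0,0,0],[0,0,0],[0,0,0],[0,0,0],[0,0,0],[0,0,0]]}'; python3 -m inch '{"claw":[1,1,1,1],"xyz":[[0,0,20],[0,0,36],[0,0,42],[0,0,42]],"dr":[[0,0,0],[0,0,0],[0,0,0],[0,0,0]]}';  python3 -c "
from h import *
q=P(82,.025);shift([q[0],q[1],.203],[180,0,Y]);print(ctrl.get_obs()['joints'].round(0))"
```

```text
t: 15.4
eef_pos: [0.3404, 0.2302, 0.2433]
ee_rot: [-179.9, -0.3, 3.5]
contact_force: [1.1, -0.7, -0.5]
opening: -0.0
grip_force: 0.0
t: 15.8
eef_pos: [0.3386, 0.2292, 0.2001]
ee_rot: [180.0, 0.1, 3.4]
contact_force: [-0.5, 0.0, -0.2]
opening: -0.0
grip_force: 0.0
xyz [ 1.5 -0.6 -2.9] dr [ 0.001  0.002 -0.   ]
[ 24.  13. 116.  -0.  51. 111.]
```

```bash
python3 -m inch '{"claw":[1,1,1,1,1,1,1,1,1,1],"xyz":[[2,7,-2],[3,14,-2],[4,20,-2],[4,25,-2],[5,31,-2],[5,37,-2],[6,44,-2],[7,52,-2],[8,59,-2],[9,66,-2]],"dr":[[0,0,0],[0,0,0],[0,0,0],[0,0,0],[0,0,0],[0,0,0],[0,0,0],[0,0,0],[0,0,0],[0,0,0]]}'; python3 -c "
from h import *
cv2.imwrite('pics/top2.png',eyes.read_camera('top')[120:380,180:400,::-1])"
```

```text
t: 16.8
eef_pos: [0.3514, 0.1637, 0.2029]
ee_rot: [-180.0, 0.0, 3.4]
contact_force: [0.6, 0.8, 0.3]
opening: -0.0001
grip_force: 0.7
```

View pics/top2.png

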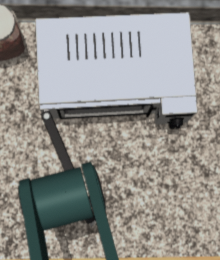

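The door follows the finger (now at about 70°), and the pan no longer protrudes from the oven. I'll continue the arc.

```bash
python3 -m inch '{"claw":[1,1,1,1,1,1,1,1,1,1],"xyz":[[2,8,0],[5,18,0],[8,27,0],[12,37,0],[16,46,0],[21,55,0],[26,64,0],[32,73,0],[38,81,0],[45,89,0]],"dr":[[0,0,0],[0,0,0],[0,0,0],[0,0,0],[0,0,0],[0,0,0],[0,0,0],[0,0,0],[0,0,0],[0,0,0]]}'; python3 -m inch '{"claw":[1,1,1,1,1,1,1,1,1,1],"xyz":[[7,8,0],[15,15,0],[23,22,0],[31,29,0],[40,35,0],[48,39,0],[55,43,0],[61,46,0],[66,49,0],[71,51,0]],"dr":[[0,0,0],[0,0,0],[0,0,0],[0,0,0],[0,0,0],[0,0,0],[0,0,0],[0,0,0],[0,0,0],[0,0,0]]}';python3 -c "
from h import *
s=ctrl.get_obs()
r=R.from_euler('xyz',[180,0,Y],degrees=True).inv()
for th in (20,15,10,8,6,4,3,2,1,0):print(th,(r.apply([*(P(th)-s['eef_pos'][:2]),0])[:2]*1000).round(1))"
```

```text
t: 17.85
eef_pos: [0.4019, 0.0776, 0.2028]
ee_rot: [-180.0, 0.0, 3.4]
contact_force: [-1.4, 1.9, -0.6]
opening: -0.0
grip_force: 0.9
t: 18.85
eef_pos: [0.4759, 0.0314, 0.2029]
ee_rot: [-180.0, -0.0, 3.4]
contact_force: [0.4, 1.5, 0.8]
opening: -0.0001
grip_force: 0.6
20 [-14.9  -7.6]
15 [ 1.5 -0.1]
10 [18.6  6. ]
8 [25.7  7.9]
6 [32.8  9.6]
4 [40.  11.1]
3 [43.6 11.7]
2 [47.2 12.2]
1 [50.8 12.7]
0 [54.5 13.2]
```

```bash
python3 -m inch '{"claw":[1,1,1,1,1,1,1,1,1,1],"xyz":[[4,1,0],[8,3,0],[12,4,0],[16,5,0],[20,6,0],[24,7,0],[27,8,0],[30,9,0],[32,10,0],[34,10,0]],"dr":[[0,0,0],[0,0,0],[0,0,0],[0,0,0],[0,0,0],[0,0,0],[0,0,0],[0,0,0],[0,0,0],[0,0,0]]}'; python3 -m inch '{"claw":[1,1,1,1,1,1],"xyz":[[1,0,0],[2,0.5,0],[3,1,0],[4,1,0],[5,1,0],[5,1,0]],"dr":[[0,0,0],[0,0,0],[0,0,0],[0,0,0],[0,0,0],[0,0,0]]}'
```

```text
t: 19.85
eef_pos: [0.5102, 0.0235, 0.2029]
ee_rot: [180.0, -0.0, 3.4]
contact_force: [-1.2, -0.3, 0.2]
opening: 0.0
grip_force: 0.4
t: 20.45
eef_pos: [0.5153, 0.0229, 0.203]
ee_rot: [180.0, -0.0, 3.4]
contact_force: [-0.2, -0.1, -0.8]
opening: -0.0001
grip_force: 0.1
```

```bash
for i in 1; do python3 -m inch '{"claw":[1,1,1,1],"xyz":[[1,0,0],[2,0,0],[3,0,0],[4,0,0]],"dr":[[0,0,0],[0,0,0],[0,0,0],[0,0,0]]}'; done | grep -E 'eef|contact';  python3 -m inch '{"claw":[1,1],"xyz":[[1,0,0],[2,0,0]],"dr":[[0,0,0],[0,0,0]]}'| grep -E 'eef|contact';  python3 -m inch '{"claw":[1,1],"xyz":[[1,0,0],[2,0,0]],"dr":[[0,0,0],[0,0,0]]}'| grep -E 'eef|contact'
```

```text
eef_pos: [0.5192, 0.0232, 0.2029]
contact_force: [-0.3, -0.6, -0.7]
eef_pos: [0.5204, 0.0232, 0.2028]
contact_force: [-4.7, -1.0, 2.9]
eef_pos: [0.5209, 0.0233, 0.2026]
contact_force: [-8.8, -2.2, 5.7]
```

```bash
python3 -m inch '{"claw":[1,1],"xyz":[[1,0,0],[2,0,0]],"dr":[[0,0,0],[0,0,0]]}'| grep -E 'eef|contact';  python3 -m inch '{"claw":[1,1],"xyz":[[0.5,0,0],[1,0,0]],"dr":[[0,0,0],[0,0,0]]}'| grep -E 'eef|contact';  python3 -m inch '{"claw":[1,1],"xyz":[[0.5,0,0],[1,0,0]],"dr":[[0,0,0],[0,0,0]]}'| grep -E 'eef|contact'
```

```text
eef_pos: [0.5224, 0.0233, 0.2026]
contact_force: [-9.8, -3.1, 7.4]
eef_pos: [0.5232, 0.0233, 0.2025]
contact_force: [-9.7, -3.1, 6.9]
eef_pos: [0.524, 0.0233, 0.2025]
contact_force: [-11.1, -4.2, 8.1]
```

```bash
for i in 1 2 3; do python3 -m inch '{"claw":[1,1],"xyz":[[0.5,0,0],[1,0,0]],"dr":[[0,0,0],[0,0,0]]}'| grep -E 'eef|contact'; done
```

```text
eef_pos: [0.5247, 0.0233, 0.2025]
contact_force: [-11.5, -4.6, 8.6]
eef_pos: [0.5255, 0.0232, 0.2024]
contact_force: [-11.5, -4.8, 8.6]
eef_pos: [0.5264, 0.0232, 0.2024]
contact_force: [-12.5, -5.0, 9.4]
```

```bash
for i in 1 2 3; do python3 -m inch '{"claw":[1,1],"xyz":[[0.5,0,0],[1,0,0]],"dr":[[0,0,0],[0,0,0]]}'| grep -E 'eef|contact'; done
```

```text
eef_pos: [0.527, 0.0233, 0.2024]
contact_force: [-13.6, -5.7, 10.1]
eef_pos: [0.5273, 0.0233, 0.2023]
contact_force: [-14.6, -5.3, 11.8]
eef_pos: [0.5279, 0.0233, 0.2023]
contact_force: [-15.8, -5.4, 12.4]
```

```bash
for i in 1 2; do python3 -m inch '{"claw":[1,1],"xyz":[[0.5,0,0],[1,0,0]],"dr":[[0,0,0],[0,0,0]]}'| grep -E 'eef|contact'; done
```

```text
eef_pos: [0.5286, 0.0234, 0.2022]
contact_force: [-16.9, -6.5, 11.9]
eef_pos: [0.531, 0.0234, 0.2022]
contact_force: [-9.6, -5.1, 4.2]
```

```bash
for i in 1 2; do python3 -m inch '{"claw":[1,1],"xyz":[[0.5,0,0],[1,0,0]],"dr":[[0,0,0],[0,0,0]]}'| grep -E 'eef|contact'; done
```

```text
eef_pos: [0.5332, 0.0235, 0.2022]
contact_force: [-8.5, -5.1, 3.7]
eef_pos: [0.5339, 0.0235, 0.2021]
contact_force: [-9.3, -5.0, 4.2]
```

The force fell from 17 to 9 N, so the bolt rode over the strike. A touch more to feel the buffer.

```bash
for i in 1 2; do python3 -m inch '{"claw":[1,1],"xyz":[[0.5,0,0],[1,0,0]],"dr":[[0,0,0],[0,0,0]]}'| grep -E 'eef|contact'; done
```

```text
eef_pos: [0.5346, 0.0236, 0.2021]
contact_force: [-10.4, -5.4, 4.5]
eef_pos: [0.535, 0.0236, 0.2021]
contact_force: [-13.3, -6.0, 8.5]
```

```bash
python3 -m inch '{"claw":[1,1,1],"xyz":[[1,0,0],[1,0,0],[1,0,0]],"dr":[[0,0,0],[0,0,0],[0,0,0]]}'| grep -E 'eef|contact'; python3 -m inch '{"claw":[1,1,1,1],"xyz":[[-1,0,0],[-2,0,0],[-3,0,0],[-4,0,0]],"dr":[[0,0,0],[0,0,0],[0,0,0],[0,0,0]]}'| grep -E 'eef|contact';python3 -m inch '{"claw":[1,1,1,1],"xyz":[[-1,0,0],[-2,0,0],[-3,0,0],[-4,0,0]],"dr":[[0,0,0],[0,0,0],[0,0,0],[0,0,0]]}'| grep -E 'eef|contact'
```

```text
eef_pos: [0.5351, 0.0236, 0.2021]
contact_force: [-14.2, -5.9, 9.3]
eef_pos: [0.5333, 0.0236, 0.2021]
contact_force: [-7.2, -4.6, 0.3]
eef_pos: [0.5322, 0.0241, 0.2028]
contact_force: [-0.3, -0.2, -0.5]
```

```bash
python3 -m inch '{"claw":[1,1,1,1,1,1,1,1,1,1],"xyz":[[-3,0,0],[-10,0,0],[-25,0,0],[-45,0,0],[-65,0,0],[-85,0,0],[-100,0,0],[-110,0,-20],[-115,0,-60],[-115,0,-80]],"dr":[[0,0,0],[0,0,0],[0,0,0],[0,0,0],[0,0,0],[0,0,0],[0,0,0],[0,0,0],[0,0,0],[0,0,0]]}'; python3 -c "
from h import *
a=eyes.read_camera('wrist')[:,:,::-1];t=eyes.read_camera('scene')[150:390,100:420,::-1]
cv2.imwrite('pics/fin.png',np.vstack([cv2.resize(a,(400,300)),cv2.resize(t,(400,300))]))"
```

```text
t: 26.35
eef_pos: [0.4171, 0.0171, 0.2853]
ee_rot: [180.0, -0.2, 3.4]
contact_force: [0.4, 0.6, -0.4]
opening: 0.0002
grip_force: 0.0
```

View pics/fin.png

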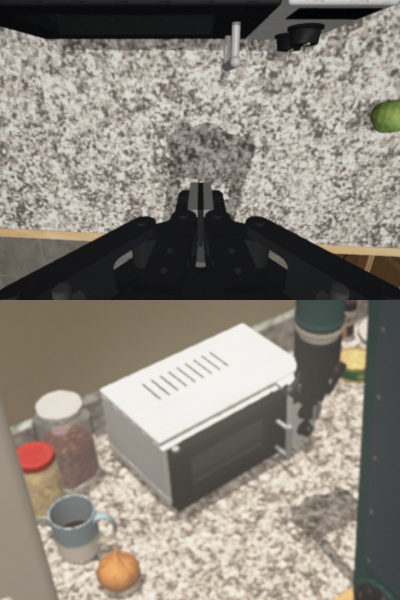

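The door stands shut and flush with the control column with nothing touching it. The lime, the left-hand onion and the mug, which these views show, look undisturbed. I'm handing in the job.

```bash
python3 -c "
from cell import order
print(order.close_job())"
```

```text
the job is handed in; nothing more can be done
None
```

I set the garlic in the pan, slid the pan home and pushed the door until its latch snapped in; the door was staying shut by itself when I handed the job in at about 26 s, but the hand-in returned no verdict.

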